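# Get the rice-bite warmer going

## Task

Get the counter-top warmer going: put every rice bite from the slate board down in a well of its own, and push the loose control knob onto the bare D-shaft, flat to flat, until it snaps fully home. When both are done, press the green start pad firmly with the fingertips for a moment without hammering it, and leave everything in place. Do not disturb the bottle, the jar or the cheese.

Things in the scene. Friction and masses are not known exactly. Their poses are not given: they have to be found in the camera images.
- shaft_base (a point): Bare steel D-shaft, upright on the warmer's black strip. Point: on its axis, on top of its brass collar (62 mm above the counter), where the knob's underside rests when home. It stands 16 mm above this point, 14 mm in diameter (top 3 mm narrowed as lead-in), with one flat 2 mm from the axis, facing this point's +x; a white tick on the collar marks the same side
- dial_shaft (a joint): Angle of the D-shaft about the vertical in the warmer, rad, -0.8 to 0.8, counter-clockwise from above; 0: flat faces the warmer's +x. Stiff (0.3 N m), need not be turned. Two sprung balls in the shaft's sides snap into a groove in the knob: about 10 N to push past them, over the last 9 mm before home
- knob_center (a point): Loose knob, bore down on the counter: grey skirt 52 mm in diameter, 18 mm high; on it a red grip bar 46 long, 16 wide, 20 mm high; 38 mm high in all, 60 g. Point: on its axis, 19 mm above its underside. +x runs along the bar to the end with the white pointer, the side of the bore's flat. Bore 16 mm deep, about 1 mm clearance: goes on only with pointer and shaft flat the same way (to about 0.1 rad)
- warmer: Counter-top food warmer, fixed, 230 mm (x) by 260 mm (y), deck 60 mm high; origin on the counter under its middle. The aluminium part with 6 wells is its +y part; the 110 mm wide black strip on its -y side carries the shaft (x 65, y -75 mm) and the start pad (x -70, y -75 mm). It stands left or right of the board
- board: Slate board, fixed, 220 mm (x) by 270 mm (y), 8 mm thick, on which the rice bites stand; origin under its centre
- vinegar: Bystander: dark vinegar bottle, 80 mm wide, 120 mm high; origin under its base. Leave it alone
- jar: Bystander: jar with a brass lid, 68 mm wide, 90 mm high; origin under its base. Leave it alone
- cheese_piece: Bystander: pale block of cheese, 80 by 130 mm, 60 mm high; origin under its base. Leave it alone
- bite_1_center (a point): Breaded rice bite: a firm brown drum 36 mm in diameter and 36 mm high, 45 g, standing on the board (absent in some starts). This point is its centre; z is its axis
- bite_2_center (a point): Breaded rice bite: a firm brown drum 36 mm in diameter and 36 mm high, 45 g, standing on the board (absent in some starts). This point is its centre; z is its axis
- bite_3_center (a point): Breaded rice bite: a firm brown drum 36 mm in diameter and 36 mm high, 45 g, standing on the board (absent in some starts). This point is its centre; z is its axis
- bite_4_center (a point): Breaded rice bite: a firm brown drum 36 mm in diameter and 36 mm high, 45 g, standing on the board (absent in some starts). This point is its centre; z is its axis
- bite_5_center (a point): Breaded rice bite: a firm brown drum 36 mm in diameter and 36 mm high, 45 g, standing on the board (absent in some starts). This point is its centre; z is its axis
- bite_6_center (a point): Breaded rice bite: a firm brown drum 36 mm in diameter and 36 mm high, 45 g, standing on the board (absent in some starts). This point is its centre; z is its axis
- well_1 (a point): Centre of the floor of one square well in the warmer's deck, 46 by 46 mm and 10 mm deep (floor 50 mm above the counter), sides along the warmer's axes; wells are 66 mm apart, so a bite stands 26 mm out of its well
- well_2 (a point): Centre of the floor of one square well in the warmer's deck, 46 by 46 mm and 10 mm deep (floor 50 mm above the counter), sides along the warmer's axes; wells are 66 mm apart, so a bite stands 26 mm out of its well
- well_3 (a point): Centre of the floor of one square well in the warmer's deck, 46 by 46 mm and 10 mm deep (floor 50 mm above the counter), sides along the warmer's axes; wells are 66 mm apart, so a bite stands 26 mm out of its well
- well_4 (a point): Centre of the floor of one square well in the warmer's deck, 46 by 46 mm and 10 mm deep (floor 50 mm above the counter), sides along the warmer's axes; wells are 66 mm apart, so a bite stands 26 mm out of its well
- well_5 (a point): Centre of the floor of one square well in the warmer's deck, 46 by 46 mm and 10 mm deep (floor 50 mm above the counter), sides along the warmer's axes; wells are 66 mm apart, so a bite stands 26 mm out of its well
- well_6 (a point): Centre of the floor of one square well in the warmer's deck, 46 by 46 mm and 10 mm deep (floor 50 mm above the counter), sides along the warmer's axes; wells are 66 mm apart, so a bite stands 26 mm out of its well
- start_pad: Round green start pad, 28 mm in diameter, a flat membrane on the control strip; origin 1 mm under the middle of its top, which is 62 mm above the counter. It gives under 1 mm; it responds to 4 N or more from the fingertips kept up for 0.2 s, and must not get more than 40 N
Not all that is in view belongs to the job. Leave any black look-alike of the part that bears bite_6_center alone.

How it is judged:
By the outcome, as a careful person would: the job done as asked, in the order asked, and still so for the second after the job is handed in, with the robot touching nothing.
Of bite_1, bite_2, bite_3, bite_4, bite_5, bite_6 only 4 to 6 are there at a start; the rules pass over those that are not, and their reading is None.
At some moment in a run one of bite_1, bite_2, bite_3, bite_4, bite_5, bite_6 may be knocked a few centimetres aside while the robot is not near it.
It also fails if it takes over 210 s, if anything falls off the work surface, if the arm or the gripper's body presses on something with over 40 N, if the wrist force passes 120 N, or if a joint passes its speed limit or range.

## Robot

A 6-joint arm with a two-finger parallel gripper is mounted at the origin on the work surface. World frame = base frame: x ahead of the robot, y to its left, z up, the work surface at z = 0. Lengths are in m, angles in rad, forces in N, time in s.
With the tool pointing down it reaches from about 0.2 to 0.875 m from the base axis. Payload 3.4 kg.
Tool frame: the origin (TCP) lies at the very end of the fingers, on their centre line; the grasp point (between the pads) lies 19 mm behind it (bot.tcp_to_grasp is the distance from the TCP to the grasp point, in m); z points along the fingers, y is the line along which they close (so a half turn about z gives the same grasp; the last joint's range is limited). The gripper opens to 94 mm and grips with 3 to 60 N. Pads are 16 mm wide; open, the fingers measure 119 mm over their backs; the gripper's body (75 mm by 177 mm) begins 78 mm behind the grasp point.
Start: joints at [-1.322, 0.276, 1.505, -0, 1.361, -0.121], TCP at [0.208, -0.536, 0.205] pointing down, gripper open.
Joint ranges: [-2.89, 2.89], [-0.75, 2.08], [0.22, 2.7], [-1.18, 4.32], [0.11, 2.71], [-2.7, 2.7]. Speed limits (rad/s): [2.57, 2.57, 3.14, 3.14, 3.14, 3.14].

## Interface

Orientations are given as a unit quaternion [x, y, z, w].
In Python, from rig import bot gives the robot as it stands.
- The arm moves only by the tool play_rows, never from a script. Its argument "deltas" is a list of rows, each a list of 7 numbers: the shift along the tool's x, y, z in mm, then the turn, a rotation vector about the tool's x, y, z in rad, then the finger opening in mm, from 0 to 94. In form: [[tx, ty, tz, ax, ay, az, gripper], ...]. A call has 1 to 12 rows; each row shifts and turns the commanded pose from where the row before left it, along the tool's axes as they then stand; what a row does not reach is not made up. A row lasts 1/8 s, in which the tool goes at most 62.5 mm and 10.7 degrees, less where a joint would pass 70% of its speed; a pose out of reach is approached as far as the arm can. A call is refused whole if a number of a shift passes 62.5 or a number of a turn 0.188, either way. A call with a gripper value outside its range is refused whole. The fingers move at their own pace and stop on an object; "grip_force" is the grip in N (left out, the last holds). Time passes only in rows, so rows that do not move let the fingers close. It gives the time, the measured TCP pose, the force, the opening and the grip force at its end, in the units of the state.
- bot.sense(): the state, without advancing time (a new reading comes with each control period).
- bot.snapshot(name): name is "side" or "top" or "wrist"; returns (picture, depth): 384x512x3 uint8, red, green, blue; 384x512 float32, m along the optical axis (not along the pixel's ray), 0 where there is no reading.
- bot.camera_info(name): a dict with "intrinsics" (3x3 intrinsics, pixels), "k1" (the pictures are not rectified: a ray, as slopes to the right and down, at radius r is drawn at 1 + k1 r^2 times it, then the intrinsics apply), "position" and "rotation" of the camera in the world; the wrist camera has in their place "tool_from_camera" (4x4, takes a point from camera to tool coordinates, whose origin is the TCP and whose axes are the flange's). Camera axes: x right, y up, looking along -z (the intrinsics and any distortion apply to the point x, -y, -z); pixel columns grow to the right and rows downward; lengths in m; the calibration is good to about 2 mm. A picture is of the moment at which its call begins: read the wrist's pose just before it. camera_info takes no time and is no camera call.
- bot.sign_off(): hands the job in; it is judged then, once.
Trained networks look in the newest picture that a camera, given by its name, has taken for a name from the list of things; names that differ only in an ending like _2 or _b are one class to them, and where a whole thing is asked for, a point or a joint stands for the part that bears it (a point fixed in the world has none). Each returns a list of dicts, best first, with "conf" (0 to 1); they miss things now and then, are a little off and sometimes report something else, mostly with a low value. They report only what shows in the picture. A call takes as long as a camera call. They do not tell look-alikes from the thing itself.
- bot.find_in(camera, query): "uv" ([column, row] in pixels, amid what is visible of it).
- bot.cut_out(camera, query): "mask" (384x512 bool, what is visible of it) and "uv" ([column, row] in pixels, amid what is visible of it).
The state is a dict: "t": time; "joints": joint angles; "joint_velocities": joint speeds; "effort": joint torques, N m; "eef_pos": TCP position; "ee_rot": TCP orientation; "wrist_force": force on the tool from outside, world axes, zero at the start; "torque": the same for the moment, N m; "opening": finger opening in m; "gripper_force": force on a finger pad.
Only numpy, scipy, OpenCV 4.12 (cv2) and the standard library are available. Lean on these libraries where they do the work, as an engineer would, in place of code of your own. Each camera call takes 0.05 s, during which the arm holds its last target. There are 200 camera calls.

## Working session

There is one attempt and no reset: what is moved stays moved. The work goes in short steps, Python scripts to look and compute and a tool call to move; the robot and the scene stay as the last step left them, time stands still between calls to the robot, and variables do not carry over. Pictures are saved under pics/ and viewed, at most 14 in all, crops included, and the job is handed in when it is done.

Besides the shell and the picture viewer there is one more tool, called after "Emit:" as name(argument=value, ...) on one line, values as JSON. play_rows: Moves the arm, as the interface text tells. Its arguments: {"type":"object","properties":{"deltas":{"type":"array","items":{"type":"array","items":{"type":"number"}}},"grip_force":{"type":"number"}},"required":["deltas"]}

```bash
mkdir -p pics; ls; cat > h.py <<'E'
import numpy as np, cv2
from scipy.spatial.transform import Rotation as R
from rig import bot
def snap(c):
    s=bot.sense(); im,d=bot.snapshot(c); return s,im,d
def campose(c,s=None):
    i=bot.camera_info(c)
    if c=="wrist":
        T=np.eye(4);T[:3,:3]=R.from_quat(s["ee_rot"]).as_matrix();T[:3,3]=s["eef_pos"]
        T=T@np.array(i["tool_from_camera"])
        return i,T[:3,:3],T[:3,3]
    r=np.array(i["rotation"]); 
    if r.shape!=(3,3): r=R.from_quat(r).as_matrix()
    return i,r,np.array(i["position"])
def ray(c,uv,s=None):
    i,r,p=campose(c,s);K=np.array(i["intrinsics"])
    uv=np.atleast_2d(np.array(uv,float))
    q=cv2.undistortPoints(uv.reshape(-1,1,2),K,np.array([i["k1"],0,0,0.])).reshape(-1,2)
    return p,np.c_[q[:,0],-q[:,1],-np.ones(len(q))]@r.T
def atz(c,uv,z,s=None):
    p,d=ray(c,uv,s); return p+d*((z-p[2])/d[:,2])[:,None]
def atd(c,uv,dep,s=None):
    p,d=ray(c,uv,s); return p+d*np.atleast_1d(dep)[:,None]
def proj(c,P,s=None):
    i,r,p=campose(c,s);K=np.array(i["intrinsics"]);q=(np.atleast_2d(P)-p)@r
    a=np.c_[q[:,0],-q[:,1]]/-q[:,2:3]
    a=a*(1+i["k1"]*(a**2).sum(1,keepdims=True)); return a*[K[0,0],K[1,1]]+K[:2,2]
def save(n,im): cv2.imwrite("pics/"+n,im[:,:,::-1])
E
python3 - <<'E'
from h import *
for c in("top","side"):
    s,im,d=snap(c);save(c+"0.png",im);print(bot.camera_info(c))
    np.savez(c+"0.npz",im=im,d=d)
    for q in("bite_1_center","knob_center","shaft_base","start_pad","warmer","board","vinegar","jar","cheese_piece","well_1"):
        print(c,q,[(np.round(f["uv"]).astype(int).tolist(),round(f["conf"],2)) for f in bot.find_in(c,q)])
print(bot.camera_info("wrist"),bot.sense())
E
```

```text
pics
{'intrinsics': array([[416.14104246,   0.        , 257.43048423],
       [  0.        , 416.14104246, 191.95767255],
       [  0.        ,   0.        ,   1.        ]]), 'k1': -0.04720001535698169, 'position': array([0.53027178, 0.0011882 , 1.12611336]), 'rotation': array([ 0.01847199, -0.03042683, -0.69731305,  0.71588233])}
top bite_1_center []
top knob_center [([253, 240], 0.73)]
top shaft_base [([197, 184], 0.62)]
top start_pad [([197, 239], 0.6)]
top warmer [([167, 208], 0.94)]
top board [([324, 217], 0.92)]
top vinegar [([166, 211], 0.44)]
top jar [([417, 193], 0.78), ([196, 239], 0.27)]
top cheese_piece [([238, 125], 0.93), ([166, 211], 0.52)]
top well_1 [([168, 211], 0.73)]
{'intrinsics': array([[382.23884652,   0.        , 260.68158999],
       [  0.        , 382.23884652, 190.8369721 ],
       [  0.        ,   0.        ,   1.        ]]), 'k1': -0.019389149111546516, 'position': array([0.23315855, 0.62972446, 0.95243913]), 'rotation': array([-0.08784181,  0.32245577,  0.90437907, -0.26533864])}
side bite_1_center []
side knob_center [([301, 220], 0.63)]
side shaft_base
[... 828 characters left out ...]
y([-1.32201201e+00,  2.75904422e-01,  1.50487204e+00, -4.54502135e-05,
        1.36069043e+00, -1.20983002e-01]), 'joint_velocities': array([-2.75817545e-04,  1.21012403e-03, -6.70601610e-04, -6.10875284e-05,
        7.12664891e-04, -1.13430532e-03]), 'effort': array([ 3.54486647e-04, -4.04474688e+01, -2.37501740e+01,  7.03842309e-02,
        2.48190301e-02, -3.09421395e-06]), 'eef_pos': array([ 0.20780482, -0.5361921 ,  0.20550165]), 'ee_rot': array([ 9.82956771e-01,  1.83836833e-01, -1.81649656e-05,  6.41707248e-05]), 'wrist_force': array([ 0.01278236, -0.19808579,  0.0567119 ]), 'torque': array([-0.00535337, -0.02339965,  0.06274775]), 'gripper_force': 0.0, 'opening': 0.09436041099693941}
```

```bash
python3 - <<'E'
import cv2
a=cv2.imread("pics/top0.png");cv2.imwrite("pics/top0b.png",cv2.resize(a[70:330,90:450],(800,578),interpolation=cv2.INTER_CUBIC))
a=cv2.imread("pics/side0.png");cv2.imwrite("pics/side0b.png",cv2.resize(a,(800,600),interpolation=cv2.INTER_CUBIC))
E
```

```text
(no output)
```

View pics/top0b.png

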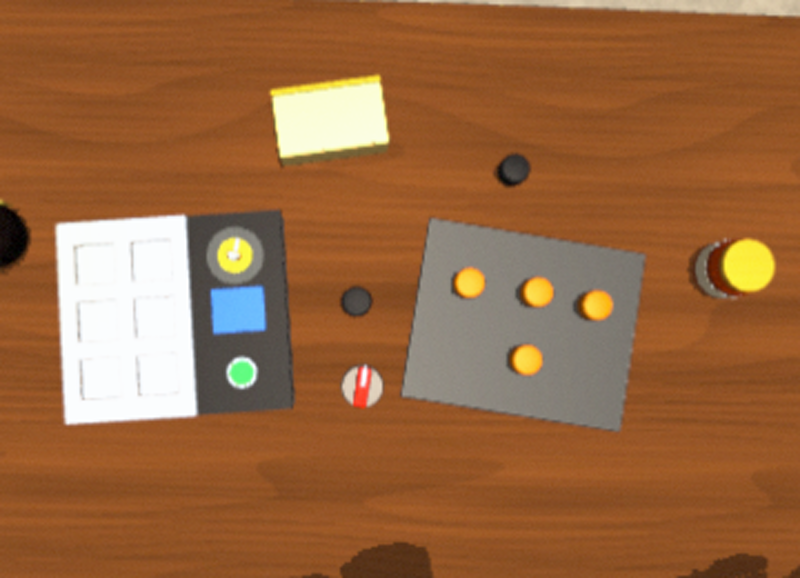

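View pics/side0b.png

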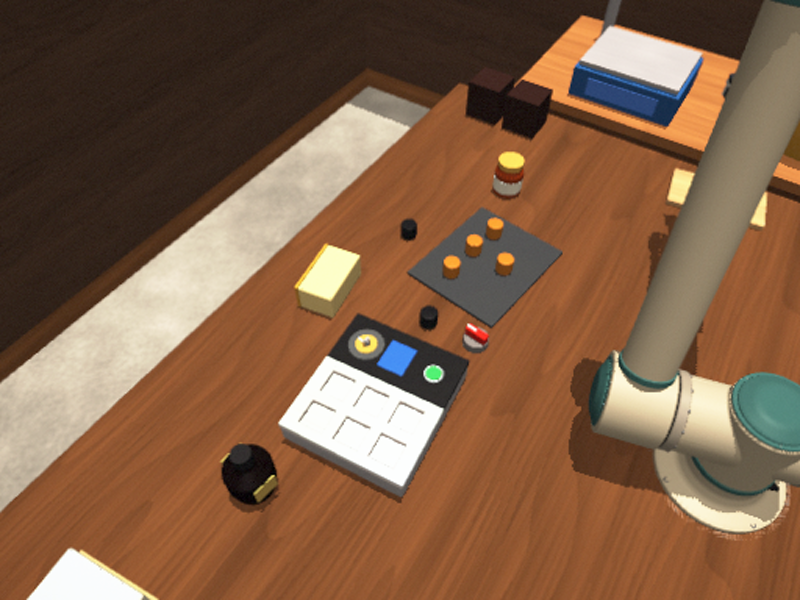

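Four orange bites at crop (470,283), (538,292), (597,305), (527,360). Look-alikes are two black drums at (357,301) and (514,170), which I leave. The knob, the only red and grey part, is at (363,387) with its pointer up. The shaft is at (236,255) on the yellow collar and the pad is green at (241,372). The blue panel is not part of the job.

```bash
cat >> h.py <<'E'
def seg(im,lo,hi):
    return cv2.inRange(cv2.cvtColor(im,cv2.COLOR_RGB2HSV),np.array(lo),np.array(hi))>0
def blobs(m,amin=25):
    n,l,st,c=cv2.connectedComponentsWithStats(m.astype(np.uint8)); return [(l==k) for k in range(1,n) if st[k,4]>=amin]
def pts(c,m,d,s=None):
    v,u=np.nonzero(m&(d>0)); return atd(c,np.c_[u,v],d[v,u],s)
E
python3 - <<'E'
from h import *
z=np.load("top0.npz");im,d=z["im"],z["d"]
for n,lo,hi in(("orange",(8,150,120),(20,255,255)),("green",(45,120,80),(80,255,255)),("red",(0,180,120),(5,255,255)),("yellow",(24,150,120),(34,255,255)),("blue",(100,120,100),(125,255,255))):
    for m in blobs(seg(im,lo,hi)):
        P=pts("top",m,d); zt=np.percentile(P[:,2],80)
        T=P[P[:,2]>zt-.006]
        print(n,m.sum(),(np.argwhere(m).mean(0)[::-1]).round(1),"ztop %.3f"%zt,T.mean(0).round(4))
# warmer deck: bright low-sat pixels
m=seg(im,(0,0,170),(180,60,255)); m[:, :]&=True
for b in blobs(m,1500):
    P=pts("top",b,d);P=P[P[:,2]>.045]
    r=cv2.minAreaRect((P[:,:2]*1000).astype(np.float32));print("alu",b.sum(),r,P[:,2].mean())
s=bot.sense()
for n in ("board",):
    f=bot.cut_out("top",n)[0];P=pts("top",f["mask"],d);print(n,cv2.minAreaRect((P[:,:2]*1000).astype(np.float32)))
E
```

```text
orange 120609 [241.9 218.2] ztop 0.001 [ 0.5385  0.0217 -0.0006]
orange 49 [300.1 196.9] ztop 0.043 [ 0.6    -0.1297  0.0419]
orange 57 [330.9 201.2] ztop 0.043 [ 0.5889 -0.2127  0.042 ]
orange 59 [357.8 206.8] ztop 0.044 [ 0.576  -0.2828  0.0425]
orange 53 [326.  231.2] ztop 0.044 [ 0.5104 -0.1992  0.0428]
orange 1260 [382.3 353.5] ztop 0.001 [ 0.1826 -0.3635 -0.0005]
orange 69 [446.7 339.1] ztop 0.001 [ 0.2222 -0.5407 -0.0007]
green 72 [198.4 237.2] ztop 0.063 [0.485  0.1313 0.0614]
red 49 [251.8 248. ] ztop 0.039 [ 0.4599 -0.0057  0.0373]
yellow 109 [236.1 108.1] ztop 0.060 [0.822  0.0457 0.0587]
yellow 132 [195.2 185. ] ztop 0.063 [0.6179 0.1439 0.062 ]
yellow 401 [426.4 189. ] ztop 0.090 [ 0.6212 -0.4435  0.0891]
yellow 50 [300.2 197.7] ztop 0.044 [ 0.5933 -0.1284  0.0431]
yellow 37 [330.  201.7] ztop 0.045 [ 0.585  -0.2065  0.0439]
yellow 41 [325.1 231.6] ztop 0.044 [ 0.5069 -0.195   0.0431]
blue 488 [196.8 208.9] ztop 0.061 [0.5569 0.1381 0.0599]
alu 35941 ((0.0, 0.0), (0.0, 0.0), 0.0) nan
alu 5391 ((542.14453125, 267.3516845703125), (228.48577880859375, 152.41177368164062), 5.526495456695557) 0.05586502276314096
board ((549.8335571289062, -201.54627990722656), (267.3282775878906, 223.15284729003906), 82.65644836425781)<stdin>:12: RuntimeWarning: Mean of empty slice.
  ret = ret.dtype.type(ret / rcount)
```

Emit:
play_rows(deltas=[[0,0,0,0,0,0.138,94],[0,0,0,0,0,0.137,94],[38,-30,-1.5,0,0,0,70],[38,-30,-1.5,0,0,0,70],[38,-30,-1.5,0,0,0,70],[38,-30,-1.5,0,0,0,70],[38,-30,-1.5,0,0,0,70],[38,-30,-1.5,0,0,0,70],[38,-30,-1.5,0,0,0,70],[38,-30,-1.5,0,0,0,70],[38,-30,-1.5,0,0,0,70],[38,-30,-1.5,0,0,0,60]])

```text
t: 2.65
eef_pos: [0.5588, -0.2004, 0.2206]
ee_rot: [0.999, 0.047, 0.0, 0.0]
wrist_force: [-0.7, -0.4, -0.1]
opening: 0.063
gripper_force: 0.0
```

```bash
cat >> h.py <<'E'
def topcirc(c,m,d,h,s=None):
    "centre of a thing's flat top at height h, from colour mask"
    P=pts(c,m,d,s); v,u=np.nonzero(m&(d>0)); k=P[:,2]>h-.007
    A=atz(c,np.c_[u,v][k],h,s)[:,:2]
    return np.r_[A.mean(0),cv2.minEnclosingCircle((A*1e3).astype(np.float32))[0],k.sum()]
def go(p,yaw=None,s=None):
    s=s or bot.sense();r=R.from_quat(s["ee_rot"]).as_matrix();y0=np.arctan2(r[1,0],r[0,0])
    y=y0 if yaw is None else yaw
    R2=np.array([[np.cos(y),np.sin(y),0],[np.sin(y),-np.cos(y),0],[0,0,-1]])
    print("turn az %.4f then tool shift mm"%-(y-y0),((np.array(p)-s["eef_pos"])@R2*1e3).round(1),"pos",s["eef_pos"].round(4),"yaw %.4f"%y0)
E
python3 - <<'E'
from h import *
s,im,d=snap("wrist");save("w1.png",im);np.savez("w1.npz",im=im,d=d)
go([.56,-.2,.2],.095,s)
for m in blobs(seg(im,(8,150,120),(34,255,255)),150):
    P=pts("wrist",m,d,s);z=np.percentile(P[:,2],85)
    if z>.03: print(m.sum(),z.round(4),topcirc("wrist",m,d,.044,s).round(4))
E
```

```text
turn az -0.0001 then tool shift mm [ 1.2 -0.3 20.6] pos [ 0.5588 -0.2004  0.2206] yaw 0.0949
542 0.045 [ 5.950000e-01 -1.305000e-01  5.974009e+02 -1.314505e+02  4.930000e+02]
453 0.0449 [ 5.843000e-01 -2.127000e-01  5.883162e+02 -2.115912e+02  4.080000e+02]
214 0.0438 [ 5.192000e-01 -1.945000e-01  5.128668e+02 -1.989586e+02  1.270000e+02]
```

View pics/w1.png

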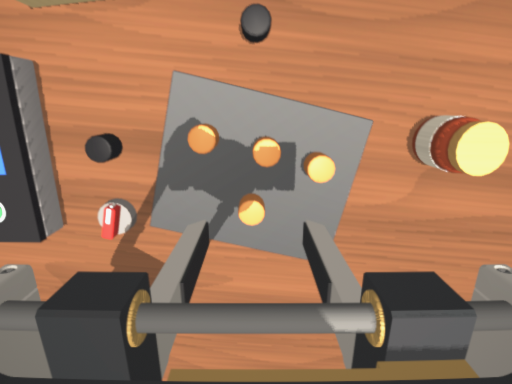

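The wrist view shows the four bites on the slate at (202,139), (267,152), (320,168), (252,211). The knob is at (114,219) with its white pointer up. Black drums are at (103,148) and (256,22).

```bash
cat >> h.py <<'E'
def bites(c,im,d,s=None,h=.044):
    "tops of things at height h found by depth: centre (mean, circle), size, median HSV"
    v,u=np.nonzero(d>0);Z=np.zeros(d.shape);Z[v,u]=atd(c,np.c_[u,v],d[v,u],s)[:,2]
    m=cv2.morphologyEx((abs(Z-h)<.005).astype(np.uint8),cv2.MORPH_OPEN,np.ones((3,3)))>0
    H=cv2.cvtColor(im,cv2.COLOR_RGB2HSV)
    for b in blobs(m,40):
        v,u=np.nonzero(b);A=atz(c,np.c_[u,v],h,s)[:,:2].astype(np.float32)
        cc,r=cv2.minEnclosingCircle(A*1e3)
        if r<30: print("px",u.mean().round(),v.mean().round(),"mean",A.mean(0).round(4),"circ",np.round(cc,1),"r %.1f"%r,np.median(H[b],0))
E
python3 - <<'E'
from h import *
z=np.load("w1.npz");s=bot.sense();bites("wrist",z["im"],z["d"],s)
z=np.load("top0.npz");bites("top",z["im"],z["d"])
E
```

```text
px 434.0 139.0 mean [ 0.6307 -0.4097] circ [ 629.1 -418.3] r 27.8 [ 15.  48. 169.]
px 202.0 140.0 mean [ 0.6016 -0.1259] circ [ 601.4 -126. ] r 17.8 [ 15. 155. 235.]
px 267.0 154.0 mean [ 0.5926 -0.2068] circ [ 592.8 -206.7] r 17.6 [ 14. 154. 235.]
px 321.0 169.0 mean [ 0.5795 -0.2765] circ [ 579.3 -276.5] r 17.7 [ 28. 105. 247.]
px 252.0 212.0 mean [ 0.5148 -0.1948] circ [ 514.6 -194.7] r 17.7 [ 26. 119. 247.]
px 301.0 197.0 mean [ 0.5959 -0.131 ] circ [ 597.3 -130. ] r 17.0 [ 23.  189.5 252. ]
px 332.0 201.0 mean [ 0.5882 -0.2117] circ [ 588.3 -211.6] r 17.7 [ 22. 200. 252.]
px 359.0 206.0 mean [ 0.5748 -0.2823] circ [ 574.5 -282.1] r 17.5 [ 22.  205.5 252. ]
px 327.0 231.0 mean [ 0.5079 -0.1999] circ [ 508.2 -199.5] r 17.2 [ 23.  196.5 252. ]
px 509.0 343.0 mean [ 0.2249 -0.6887] circ [ 222.  -687.6] r 24.5 [ 31.  78. 251.]
px 505.0 373.0 mean [ 0.146  -0.6776] circ [ 144.6 -676.6] r 22.1 [ 31.  80. 251.]
```

```bash
python3 - <<'E'
from h import *
z=np.load("w1.npz");im=z["im"].copy();s=bot.sense();r=R.from_quat(s["ee_rot"]).as_matrix()
print(s["opening"])
T=np.array([[x,y*(s["opening"]/2+o),0] for y in(-1,1) for x in(-.008,.008) for o in (0,.0125)])
uv=proj("wrist",s["eef_pos"]+T@r.T,s);print(uv.round(1))
c=cv2.resize(im[190:290,150:360],None,fx=3.8,fy=3.8,interpolation=cv2.INTER_CUBIC)
for a in uv: cv2.circle(c,tuple(int(t) for t in (a-[150,190]+.5)*3.8),3,(255,0,0),-1)
save("tips.png",c)
E
```

```text
0.06090978898916697
[[210.7 244.3]
 [192.4 244.3]
 [209.6 222.5]
 [190.9 222.5]
 [299.8 244.2]
 [318.1 244.2]
 [300.8 222.5]
 [319.5 222.4]]
```

View pics/tips.png

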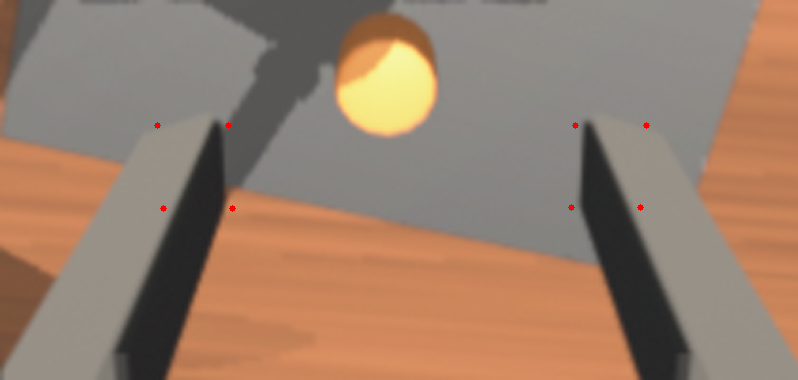

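```bash
python3 -c "
from h import *
go([.5147,-.1947,.023])"
```

```text
turn az -0.0000 then tool shift mm [-48.3  -5.8 197.6] pos [ 0.5634 -0.1958  0.2206] yaw 0.0982
```

The arm was still settling when I took that picture, and I applied a later pose to it. That explains the 5 mm mismatch, so I'm measuring again now it is settled.

```bash
python3 - <<'E'
from h import *
s,im,d=snap("wrist");bites("wrist",im,d,s);np.savez("w2.npz",im=im,d=d,**s)
print(bot.sense()["eef_pos"].round(4))
go([.510,-.199,.023],.095,s)
E
```

```text
px 27.0 1.0 mean [0.7378 0.0787] circ [737.6  76.9] r 12.6 [ 20.  97. 149.]
px 437.0 143.0 mean [ 0.6264 -0.4152] circ [ 624.2 -424.2] r 27.9 [ 19.  41. 170.]
px 206.0 144.0 mean [ 0.5965 -0.1315] circ [ 596.5 -131.6] r 17.8 [ 15.  155.  235.5]
px 271.0 158.0 mean [ 0.5876 -0.2119] circ [ 587.4 -212. ] r 17.6 [ 14. 156. 235.]
px 325.0 174.0 mean [ 0.5737 -0.2818] circ [ 573.3 -281.7] r 17.9 [ 27. 108. 247.]
px 255.0 216.0 mean [ 0.509  -0.2002] circ [ 509.1 -200.2] r 17.7 [ 27. 116. 247.]
[ 0.5608 -0.1982  0.2204]
turn az 0.0032 then tool shift mm [-53.4  -1.9 197.6] pos [ 0.5634 -0.1958  0.2206] yaw 0.0982
```

Emit:
play_rows(deltas=[[-24,-2.5,40,0,0,0,60],[-24.5,-2.5,40,0,0,0,60],[0,0,20,0,0,0,60],[0,0,0,0,0,0,60],[0,0,0,0,0,0,60],[0,0,0,0,0,0,60]])

```text
t: 3.5
eef_pos: [0.5099, -0.2018, 0.1217]
ee_rot: [0.999, 0.047, 0.001, 0.001]
wrist_force: [0.1, 1.2, -0.8]
opening: 0.0597
gripper_force: 0.0
```

```bash
python3 - <<'E'
from h import *
go([.509,-.200,.023],.095)
s,im,d=snap("wrist");bites("wrist",im,d,s)
go([.509,-.200,.023],.095)
E
```

```text
turn az -0.0002 then tool shift mm [-0.8 -1.9 98.7] pos [ 0.5099 -0.2018  0.1217] yaw 0.0948
px 183.0 95.0 mean [ 0.5963 -0.1321] circ [ 596.1 -131.9] r 17.7 [ 28. 101. 247.]
px 506.0 109.0 mean [ 0.6127 -0.4139] circ [ 613.6 -418. ] r 23.7 [ 19.  41. 166.]
px 275.0 115.0 mean [ 0.5873 -0.2121] circ [ 587. -212.] r 17.7 [ 30.  80. 247.]
px 352.0 138.0 mean [ 0.5736 -0.2815] circ [ 573.5 -281.5] r 17.7 [ 28. 103. 247.]
px 253.0 200.0 mean [ 0.5089 -0.2001] circ [ 508.8 -200.2] r 17.7 [ 15. 158. 236.]
turn az -0.0001 then tool shift mm [-0.7 -1.8 98.6] pos [ 0.5099 -0.2017  0.1216] yaw 0.0949
```

Emit:
play_rows(deltas=[[-0.8,-1.8,35,0,0,0,60],[0,0,35,0,0,0,60],[0,0,28.5,0,0,0,60],[0,0,0,0,0,0,60],[0,0,0,0,0,0,30],[0,0,0,0,0,0,30],[0,0,0,0,0,0,30],[0,0,0,0,0,0,30],[0,0,-50,0,0,0,30],[0,0,-50,0,0,0,30],[0,0,-30,0,0,0,30],[0,0,-30,0,0,0,30]], grip_force=20)

```text
t: 5.05
eef_pos: [0.5078, -0.1993, 0.1833]
ee_rot: [0.999, 0.047, 0.0, 0.0]
wrist_force: [-0.1, -0.6, -1.2]
opening: 0.0356
gripper_force: 20.0
```

```bash
python3 -c "
from h import *
go([.51,.18,.2],.095)"
```

```text
turn az -0.0002 then tool shift mm [  38.2 -377.4  -16.7] pos [ 0.5078 -0.1993  0.1833] yaw 0.0948
```

Emit:
play_rows(deltas=[[0,-30,-10,0,0,0,30],[5,-50,-7,0,0,0,30],[5,-50,0,0,0,0,30],[5,-50,0,0,0,0,30],[5,-50,0,0,0,0,30],[5,-50,0,0,0,0,30],[5,-50,0,0,0,0,30],[8,-47,0,0,0,0,30],[0,0,0,0,0,0,30],[0,0,0,0,0,0,30],[0,0,0,0,0,0,30],[0,0,0,0,0,0,30]])

```text
t: 6.55
eef_pos: [0.5102, 0.1783, 0.199]
ee_rot: [0.999, 0.047, -0.0, 0.0]
wrist_force: [0.2, -0.6, -0.2]
opening: 0.0353
gripper_force: 20.0
```

```bash
python3 - <<'E'
from h import *
s,im,d=snap("wrist");np.savez("w3.npz",im=im,d=d,**s)
print(s["eef_pos"],s["opening"])
v,u=np.nonzero(d>0);P=atd("wrist",np.c_[u,v],d[v,u],s)
Z=np.zeros(d.shape);Z[v,u]=P[:,2]
for n,lo,hi in(("green",(45,120,80),(80,255,255)),("yellow",(24,150,120),(34,255,255)),("blue",(100,120,100),(125,255,255))):
    for m in blobs(seg(im,lo,hi)&(abs(Z-.062)<.008),60):
        A=atz("wrist",np.argwhere(m)[:,::-1],.062,s);print(n,m.sum(),A.mean(0).round(4),cv2.minAreaRect((A[:,:2]*1e3).astype(np.float32)))
# ortho view of the deck at z=.06
W=np.array([.547,.2125]);y=.095;c,sn=np.cos(y),np.sin(y)
g=np.mgrid[-140:140,-140:140].reshape(2,-1).T  # row=-x..., 1 mm/px
X=-g[:,0]*1e-3;Y=-g[:,1]*1e-3
Q=np.c_[W[0]+c*X-sn*Y,W[1]+sn*X+c*Y,np.full(len(X),.06)]
uv=proj("wrist",Q,s).astype(np.float32).reshape(280,280,2)
o=cv2.remap(im,uv[...,0],uv[...,1],cv2.INTER_LINEAR)
o=cv2.resize(o,None,fx=2.1,fy=2.1)
def dot(x,y):cv2.circle(o,(int((140-y)*2.1),int((140-x)*2.1)),2,(255,0,0),-1)
for x in(-66,0,66):
    for yy in(22,88):
        for a in(-23,23):
            for b in(-23,23):dot(x+a,yy+b)
dot(65,-75);dot(-70,-75)
for a in(-115,115):
    for b in(-130,-20,130):dot(a,b)
save("ortho.png",o)
E
```

```text
[0.51019986 0.17832789 0.1989873 ] 0.035327130130244064
green 361 [0.4848 0.1317 0.062 ] ((485.1791687011719, 131.6125946044922), (24.617568969726562, 24.407705307006836), 6.8065361976623535)
blue 2516 [0.5571 0.1383 0.062 ] ((556.02099609375, 138.41287231445312), (50.01366424560547, 60.35276412963867), 5.39813756942749)
```

View pics/ortho.png

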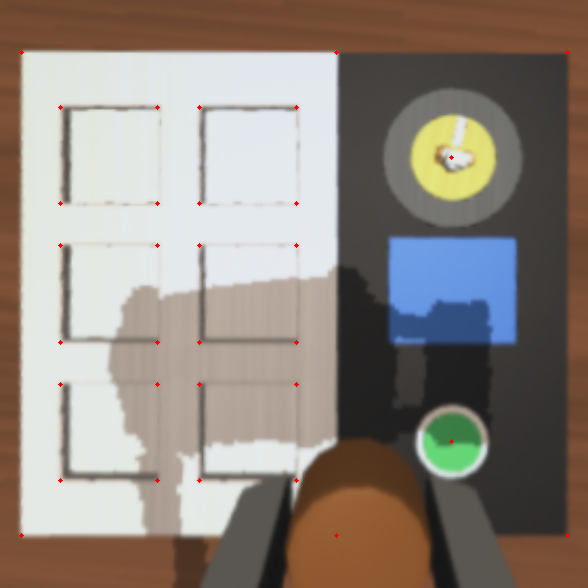

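Emit:
play_rows(deltas=[[20,-26,0,0,0,0,30],[20,-26.5,20,0,0,0,30],[0,0,40,0,0,0,30],[0,0,40,0,0,0,30],[0,0,15,0,0,0,30],[0,0,8,0,0,0,30],[0,0,5,0,0,0,30],[0,0,4,0,0,0,30],[0,0,0,0,0,0,30],[0,0,0,0,0,0,30]])

```text
t: 7.85
eef_pos: [0.5454, 0.2356, 0.0675]
ee_rot: [0.999, 0.047, 0.001, -0.0]
wrist_force: [-0.7, -0.5, -0.2]
opening: 0.0356
gripper_force: 20.0
```

Emit:
play_rows(deltas=[[0,0,2,0,0,0,30],[0,0,0,0,0,0,50],[0,0,0,0,0,0,50],[0,0,0,0,0,0,50],[0,0,-40,0,0,0,50],[0,10,-50,0,0,0,50],[0,50,-30,0,0,0,60],[0,55,0,0,0,0,60],[0,55,0,0,0,0,60],[0,55,0,0,0,0,60],[0,55,0,0,0,0,60],[0,55,0,0,0,0,60]])

```text
t: 9.35
eef_pos: [0.5767, -0.0997, 0.1851]
ee_rot: [0.999, 0.047, 0.0, 0.0]
wrist_force: [-0.2, -0.5, 0.4]
opening: 0.0599
gripper_force: 0.0
```

Emit:
play_rows(deltas=[[0,50,0,0,0,0,60],[0,0,20,0,0,0,60],[0,0,20,0,0,0,60],[0,0,0,0,0,0,60],[0,0,0,0,0,0,60],[0,0,0,0,0,0,60]])

```text
t: 10.1
eef_pos: [0.5821, -0.1478, 0.146]
ee_rot: [0.999, 0.048, 0.001, 0.0]
wrist_force: [-0.1, 0.1, -0.9]
opening: 0.0602
gripper_force: 0.0
```

```bash
python3 - <<'E'
from h import *
s,im,d=snap("wrist");bites("wrist",im,d,s)
s2,im,d=snap("top");print("well");bites("top",im,d,None,.086)
go([.5963,-.132,.0234],.095)
E
```

```text
px 240.0 175.0 mean [ 0.5976 -0.1311] circ [ 597.6 -131. ] r 17.5 [ 15. 155. 238.]
px 318.0 191.0 mean [ 0.5884 -0.2113] circ [ 588.2 -211.1] r 17.6 [ 15. 153. 239.]
px 510.0 187.0 mean [ 0.6116 -0.41  ] circ [ 611.7 -410.8] r 12.3 [ 20.  40. 164.]
px 382.0 210.0 mean [ 0.575  -0.2805] circ [ 574.5 -280.5] r 18.4 [ 26. 121. 247.]
well
px 428.0 184.0 mean [ 0.6334 -0.4506] circ [ 629.5 -450.9] r 22.6 [ 27. 197. 250.]
px 433.0 193.0 mean [ 0.6123 -0.4629] circ [ 612.8 -462.7] r 12.5 [ 27.  195.5 250. ]
px 157.0 212.0 mean [0.5448 0.2347] circ [544.6 235. ] r 17.6 [ 21. 205. 251.]
turn az 0.0002 then tool shift mm [ 15.8 -14.3 122.4] pos [ 0.582  -0.1477  0.1458] yaw 0.0952
```

Emit:
play_rows(deltas=[[16.5,-14.8,30,0,0,0,60],[0,0,35,0,0,0,60],[0,0,35,0,0,0,60],[0,0,22.3,0,0,0,60],[0,0,0,0,0,0,60],[0,0,0,0,0,0,30],[0,0,0,0,0,0,30],[0,0,0,0,0,0,30],[0,0,0,0,0,0,30],[0,0,-50,0,0,0,30],[0,0,-50,0,0,0,30],[0,0,-40,0,0,0,30]])

```text
t: 11.7
eef_pos: [0.5967, -0.1316, 0.1647]
ee_rot: [0.999, 0.047, 0.001, 0.0]
wrist_force: [0.2, 0.3, -1.0]
opening: 0.0353
gripper_force: 20.0
```

```bash
python3 -c "
from h import *
go([.6106,.2407,.0655],.095)"
```

```text
turn az -0.0003 then tool shift mm [  49.2 -369.3   99.2] pos [ 0.5967 -0.1316  0.1647] yaw 0.0947
```

Emit:
play_rows(deltas=[[5,-25,0,0,0,0,30],[7,-50,0,0,0,0,30],[7,-50,0,0,0,0,30],[7,-50,0,0,0,0,30],[7,-50,0,0,0,0,30],[7,-50,0,0,0,0,30],[7,-50,0,0,0,0,30],[2.2,-30,0,0,0,0,30],[0,-14.3,20,0,0,0,30],[0,0,40,0,0,0,30],[0,0,15,0,0,0,30],[0,0,0,0,0,0,30]])

```text
t: 13.2
eef_pos: [0.6098, 0.2404, 0.0866]
ee_rot: [0.999, 0.047, -0.001, 0.0]
wrist_force: [0.1, 0.9, -0.6]
opening: 0.0355
gripper_force: 20.0
```

Emit:
play_rows(deltas=[[0,0,6,0,0,0,30],[0,0,6,0,0,0,30],[0,0,5,0,0,0,30],[0,0,4,0,0,0,30],[0,0,0,0,0,0,30],[0,0,0,0,0,0,30]])

```text
t: 13.95
eef_pos: [0.6106, 0.2409, 0.0667]
ee_rot: [0.999, 0.047, 0.0, 0.0]
wrist_force: [0.7, 0.3, -1.1]
opening: 0.0355
gripper_force: 20.0
```

Emit:
play_rows(deltas=[[0,0,1,0,0,0,30],[0,0,0,0,0,0,50],[0,0,0,0,0,0,50],[0,0,0,0,0,0,50],[0,0,-40,0,0,0,50],[0,0,-50,0,0,0,50],[-5,35,-10,0,0,0,60],[-10,55,0,0,0,0,60],[-10,55,0,0,0,0,60],[-10,55,0,0,0,0,60],[-10,55,0,0,0,0,60],[-10,55,0,0,0,0,60]])

```text
t: 15.45
eef_pos: [0.5848, -0.0747, 0.1659]
ee_rot: [0.999, 0.047, 0.0, 0.0]
wrist_force: [0.5, -0.3, -0.2]
opening: 0.06
gripper_force: 0.0
```

Emit:
play_rows(deltas=[[-10,55,0,0,0,0,60],[-10,50,0,0,0,0,60],[-2,20,20,0,0,0,60],[0,0,0,0,0,0,60],[0,0,0,0,0,0,60],[0,0,0,0,0,0,60],[0,0,0,0,0,0,60]])

```text
t: 16.32
eef_pos: [0.5754, -0.1986, 0.1463]
ee_rot: [0.999, 0.048, 0.0, 0.0]
wrist_force: [-0.2, -0.4, 0.3]
opening: 0.06
gripper_force: 0.0
```

```bash
python3 - <<'E'
from h import *
s,im,d=snap("wrist");bites("wrist",im,d,s)
s2,im,d=snap("top");print("well");bites("top",im,d,None,.086)
go([.5880,-.2115,.0234],.095)
E
```

```text
px 270.0 180.0 mean [ 0.5885 -0.2117] circ [ 588.4 -211.8] r 17.5 [ 15. 156. 237.]
px 336.0 199.0 mean [ 0.5747 -0.2816] circ [ 574.7 -281.4] r 18.0 [ 28. 110. 247.]
px 3.0 253.0 mean [0.4778 0.0746] circ [480.8  75.6] r 17.7 [ 12.  18. 125.]
well
px 156.0 186.0 mean [0.6097 0.2384] circ [610.3 240.4] r 17.4 [ 21. 208. 251.]
px 156.0 212.0 mean [0.5447 0.2353] circ [544.6 235. ] r 17.6 [ 21. 203. 251.]
turn az 0.0009 then tool shift mm [ 11.5  13.8 122.7] pos [ 0.5753 -0.1988  0.1461] yaw 0.0959
```

Emit:
play_rows(deltas=[[12,13.8,30,0,0,0,60],[0,0,35,0,0,0,60],[0,0,35,0,0,0,60],[0,0,22.6,0,0,0,60],[0,0,0,0,0,0,60],[0,0,0,0,0,0,30],[0,0,0,0,0,0,30],[0,0,0,0,0,0,30],[0,0,0,0,0,0,30],[0,0,-50,0,0,0,30],[0,0,-50,0,0,0,30],[0,0,-40,0,0,0,30]])

```text
t: 17.92
eef_pos: [0.5885, -0.2122, 0.1651]
ee_rot: [0.999, 0.047, 0.001, 0.0]
wrist_force: [1.2, 0.1, -1.0]
opening: 0.0356
gripper_force: 20.0
```

```bash
python3 -c "
from h import *
go([.4792,.2281,.0655],.095)"
```

```text
turn az -0.0002 then tool shift mm [ -67.  -448.7   99.6] pos [ 0.5885 -0.2122  0.1651] yaw 0.0948
```

Emit:
play_rows(deltas=[[0,-25,0,0,0,0,30],[-8,-50,0,0,0,0,30],[-8,-50,0,0,0,0,30],[-8,-50,0,0,0,0,30],[-8,-50,0,0,0,0,30],[-8,-50,0,0,0,0,30],[-8,-50,0,0,0,0,30],[-8,-50,0,0,0,0,30],[-8,-50,0,0,0,0,30],[-3,-23.7,20,0,0,0,30],[0,0,40,0,0,0,30],[0,0,15,0,0,0,30]])

```text
t: 19.42
eef_pos: [0.475, 0.2282, 0.0845]
ee_rot: [0.999, 0.048, -0.004, 0.001]
wrist_force: [-0.5, 0.6, -0.0]
opening: 0.0359
gripper_force: 20.0
```

Emit:
play_rows(deltas=[[0,0,0,0,0,0,30],[0,0,6,0,0,0,30],[0,0,6,0,0,0,30],[0,0,6,0,0,0,30],[0,0,4,0,0,0,30],[0,0,0,0,0,0,30],[0,0,0,0,0,0,30]])

```text
t: 20.3
eef_pos: [0.4792, 0.2282, 0.0661]
ee_rot: [0.999, 0.047, 0.0, 0.0]
wrist_force: [0.3, -1.4, 1.6]
opening: 0.0358
gripper_force: 20.0
```

Emit:
play_rows(deltas=[[0,0,0.5,0,0,0,30],[0,0,0,0,0,0,50],[0,0,0,0,0,0,50],[0,0,0,0,0,0,50],[0,0,-40,0,0,0,50],[0,0,-50,0,0,0,50],[2,35,-10,0,0,0,60],[4,55,0,0,0,0,60],[4,55,0,0,0,0,60],[4,55,0,0,0,0,60],[4,55,0,0,0,0,60],[4,55,0,0,0,0,60]])

```text
t: 21.8
eef_pos: [0.5305, -0.08, 0.1655]
ee_rot: [0.999, 0.047, 0.0, -0.0]
wrist_force: [0.6, 1.3, -1.1]
opening: 0.0597
gripper_force: 0.0
```

Emit:
play_rows(deltas=[[4,55,0,0,0,0,60],[4,55,0,0,0,0,60],[4,55,10,0,0,0,60],[1,27,10,0,0,0,60],[0,0,0,0,0,0,60],[0,0,0,0,0,0,60],[0,0,0,0,0,0,60],[0,0,0,0,0,0,60]])

```text
t: 22.8
eef_pos: [0.5617, -0.2669, 0.1462]
ee_rot: [0.999, 0.048, 0.0, 0.0]
wrist_force: [0.3, -0.0, 0.2]
opening: 0.0603
gripper_force: 0.0
```

```bash
python3 - <<'E'
from h import *
s,im,d=snap("wrist");bites("wrist",im,d,s)
s2,im,d=snap("top");print("well");bites("top",im,d,None,.086)
go([.5747,-.2815,.0234],.095)
E
```

```text
px 411.0 145.0 mean [ 0.6231 -0.4146] circ [ 621.  -423.2] r 27.2 [ 19.  41. 180.]
px 272.0 180.0 mean [ 0.5747 -0.2823] circ [ 574.5 -282.1] r 17.6 [ 15. 156. 238.]
well
px 155.0 186.0 mean [0.6103 0.2408] circ [610.8 240.6] r 17.5 [ 21. 209. 252.]
px 157.0 212.0 mean [0.5448 0.2347] circ [544.6 235. ] r 17.6 [ 21. 204. 252.]
px 158.0 239.0 mean [0.4782 0.2281] circ [478.2 227.7] r 17.6 [ 21. 204. 252.]
turn az 0.0009 then tool shift mm [ 11.7  15.3 122.7] pos [ 0.5616 -0.2674  0.1461] yaw 0.0959
```

Emit:
play_rows(deltas=[[12,15.5,30,0,0,0,60],[0,0,35,0,0,0,60],[0,0,35,0,0,0,60],[0,0,22.6,0,0,0,60],[0,0,0,0,0,0,60],[0,0,0,0,0,0,30],[0,0,0,0,0,0,30],[0,0,0,0,0,0,30],[0,0,0,0,0,0,30],[0,0,-50,0,0,0,30],[0,0,-50,0,0,0,30],[0,0,-40,0,0,0,30]])

```text
t: 24.4
eef_pos: [0.5751, -0.2826, 0.1651]
ee_rot: [0.999, 0.047, 0.001, 0.0]
wrist_force: [0.5, -1.1, -0.8]
opening: 0.0353
gripper_force: 20.0
```

```bash
python3 -c "
from h import *
go([.473,.2938,.0655],.095)"
```

```text
turn az -0.0002 then tool shift mm [ -46.9 -583.5   99.6] pos [ 0.5751 -0.2826  0.1651] yaw 0.0948
```

Emit:
play_rows(deltas=[[0,-30,0,0,0,0,30],[-4.5,-55,0,0,0,0,30],[-4.5,-55,0,0,0,0,30],[-4.5,-55,0,0,0,0,30],[-4.5,-55,0,0,0,0,30],[-4.5,-55,0,0,0,0,30],[-4.5,-55,0,0,0,0,30],[-4.5,-55,0,0,0,0,30],[-4.5,-55,0,0,0,0,30],[-4.5,-55,0,0,0,0,30],[-4.5,-40,0,0,0,0,30],[-2,-18.5,20,0,0,0,30]])

```text
t: 25.9
eef_pos: [0.4732, 0.2967, 0.144]
ee_rot: [0.999, 0.049, 0.002, -0.001]
wrist_force: [0.8, -0.6, -0.4]
opening: 0.0354
gripper_force: 20.0
```

Emit:
play_rows(deltas=[[0,0,40,0,0,0,30],[0,0,15,0,0,0,30],[0,0,0,0,0,0,30],[0,0,6,0,0,0,30],[0,0,6,0,0,0,30],[0,0,6,0,0,0,30],[0,0,4,0,0,0,30],[0,0,0,0,0,0,30],[0,0,0,0,0,0,30]])

```text
t: 27.02
eef_pos: [0.4729, 0.2939, 0.0661]
ee_rot: [0.999, 0.047, 0.0, 0.0]
wrist_force: [-0.0, -0.8, 1.8]
opening: 0.0355
gripper_force: 20.0
```

Emit:
play_rows(deltas=[[0,0,0.5,0,0,0,30],[0,0,0,0,0,0,50],[0,0,0,0,0,0,50],[0,0,0,0,0,0,50],[0,0,-40,0,0,0,50],[0,0,-55,0,0,0,60],[24,54,-10,0,0,0,60],[24,54,0,0,0,0,60],[24,53.6,0,0,0,0,60],[0,0,0,0,0,0,60],[0,0,0,0,0,0,60],[0,0,0,0,0,0,60]])

```text
t: 28.52
eef_pos: [0.559, 0.1411, 0.1703]
ee_rot: [0.999, 0.048, -0.0, -0.0]
wrist_force: [0.5, -0.3, 0.5]
opening: 0.0597
gripper_force: 0.0
```

```bash
cat >> h.py <<'E'
def ortho(im,s,W,yaw,h,half,px,name=None,k=5):
    "overhead view at height h, px per mm, centred W, up=+x(yaw), left=+y"
    n=int(2*half*px);r,c=np.mgrid[0:n,0:n];X=(half-(r+.5)/px)*1e-3;Y=(half-(c+.5)/px)*1e-3
    a,b=np.cos(yaw),np.sin(yaw)
    Q=np.stack([W[0]+a*X-b*Y,W[1]+b*X+a*Y,np.full(X.shape,h)],-1).reshape(-1,3)
    uv=proj("wrist",Q,s).astype(np.float32).reshape(n,n,2)
    return cv2.remap(im,uv[...,0],uv[...,1],cv2.INTER_CUBIC)
E
python3 - <<'E'
from h import *
s,im,d=snap("wrist");print(s["eef_pos"],s["opening"]);np.savez("w4.npz",im=im,d=d,**s)
S=[.6188,.144]
a=ortho(im,s,S,.095,.062,32,9);b=ortho(im,s,S,.095,.078,16,18)[:,:]
cv2.circle(a,(288,288),3,(255,0,0),-1)
save("shaft.png",np.hstack([a[:,90:486],b[:,90:486]]))
s2,im,d=snap("top");print("well");bites("top",im,d,None,.086)
E
```

```text
[0.55899134 0.14109618 0.1703169 ] 0.05971830765024763
well
px 425.0 190.0 mean [ 0.6199 -0.4423] circ [ 622.1 -442.1] r 28.8 [ 28. 192. 253.]
px 158.0 239.0 mean [0.479  0.2273] circ [478.7 227.7] r 17.5 [ 16.  217.  209.5]
px 132.0 241.0 mean [0.4719 0.2932] circ [471.2 292.3] r 17.1 [ 22. 214. 253.]
```

View pics/shaft.png

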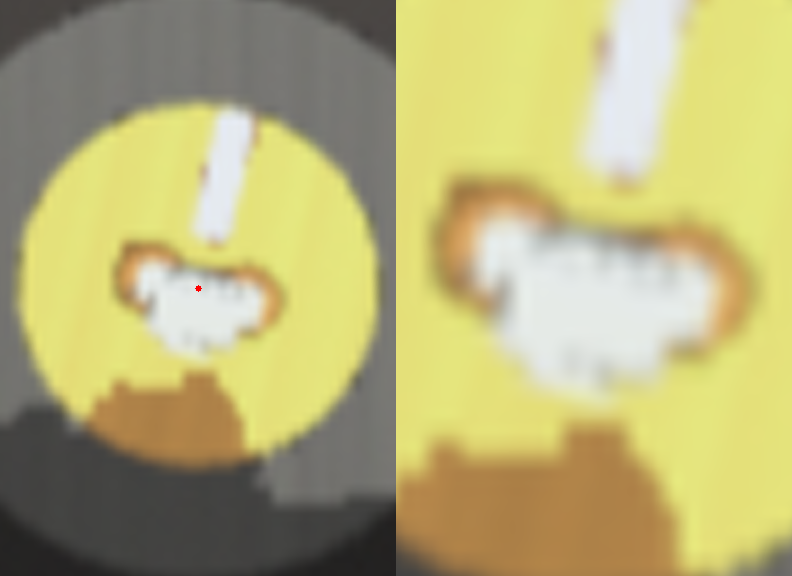

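```bash
python3 - <<'E'
from h import *
z=np.load("w4.npz");s={k:z[k] for k in("eef_pos","ee_rot")};im=z["im"]
px=10;a=ortho(im,s,[.6191,.144],.095,.062,32,px)
H=cv2.cvtColor(a,cv2.COLOR_RGB2HSV);r,c=np.mgrid[0:640,0:640];X=32-(r+.5)/px;Y=32-(c+.5)/px;rr=np.hypot(X,Y)
ye=(abs(H[...,0].astype(int)-29)<6)&(H[...,1]>90)&(H[...,2]>120)&(rr<24)
P=np.c_[X[ye],Y[ye]].astype(np.float32);print("collar circ",cv2.minEnclosingCircle(P))
m=(H[...,1]<70)&(H[...,2]>170)&(X>4.5)&(rr<20.5)
m=max(blobs(m),key=lambda b:b.sum())
P=np.c_[X[m],Y[m]].astype(np.float32)
rc=cv2.minAreaRect(P);v=cv2.fitLine(P,cv2.DIST_L2,0,.01,.01).ravel()
print(rc,P.mean(0),"ang line",np.arctan(v[1]/v[0]),"ang from centre",np.arctan2(*P.mean(0)[::-1]))
E
```

```text
collar circ ((-0.0081766527146101, 0.04999972879886627), 20.279752731323242)
((12.271140098571777, -2.8689846992492676), (4.910694599151611, 15.404732704162598), 77.68055725097656) [12.273229  -2.8230336] ang line -0.21460314 ang from centre -0.22608316
```

Emit:
play_rows(deltas=[[-25,25,0,0,0,0,60],[-40,30,0,0,0,0,60],[-40,30,0,0,0,0,50],[-40,30,0,0,0,0,45],[-17,16,20,0,0,0,45],[0,0,0,0,0,0,45],[0,0,0,0,0,0,45],[0,0,0,0,0,0,45],[0,0,0,0,0,0,45]])

```text
t: 29.75
eef_pos: [0.4118, -0.0054, 0.1507]
ee_rot: [0.999, 0.048, 0.0, 0.0]
wrist_force: [0.3, 0.1, 0.3]
opening: 0.045
gripper_force: 0.0
```

```bash
python3 - <<'E'
from h import *
s,im,d=snap("wrist");print(s["eef_pos"],s["opening"]);np.savez("w5.npz",im=im,d=d,**s)
go([.46,-.006,.021],None,s)
v,u=np.nonzero(d>0);P=atd("wrist",np.c_[u,v],d[v,u],s);Z=np.zeros(d.shape);Z[v,u]=P[:,2]
N=np.zeros(d.shape);N[v,u]=np.hypot(P[:,0]-.46,P[:,1]+.006)
m=(Z>.033)&(Z<.046)&(N<.035);q=atz("wrist",np.argwhere(m)[:,::-1],.038,s)[:,:2].astype(np.float32)*1e3
print("bar",m.sum(),Z[m].mean(),cv2.minAreaRect(q),q.mean(0))
m2=(Z>.012)&(Z<.024)&(N<.035);q2=atz("wrist",np.argwhere(m2)[:,::-1],.018,s)[:,:2].astype(np.float32)*1e3
print("skirt",cv2.minEnclosingCircle(np.ascontiguousarray(q2)))
H=cv2.cvtColor(im,cv2.COLOR_RGB2HSV);w=m&(H[...,1]<80);e=atz("wrist",np.argwhere(w)[:,::-1],.038,s)[:,:2]*1e3
print("pointer",w.sum(),e.mean(0))
c=ortho(im,s,[.46,-.006],0,.038,35,8);save("knob.png",c)
E
```

```text
[ 0.41180478 -0.00538383  0.15073819] 0.044956281049496595
turn az -0.0000 then tool shift mm [ 47.9   5.2 129.7] pos [ 0.4118 -0.0054  0.1507] yaw 0.0960
bar 740 0.037935621740756355 ((470.45306396484375, -7.3350114822387695), (15.89193058013916, 47.039913177490234), 82.45135498046875) [470.37183    -7.3224874]
skirt ((469.86309814453125, -7.349510192871094), 24.55208969116211)
pointer 154 [481.4702782   -9.09532533]
```

View pics/knob.png

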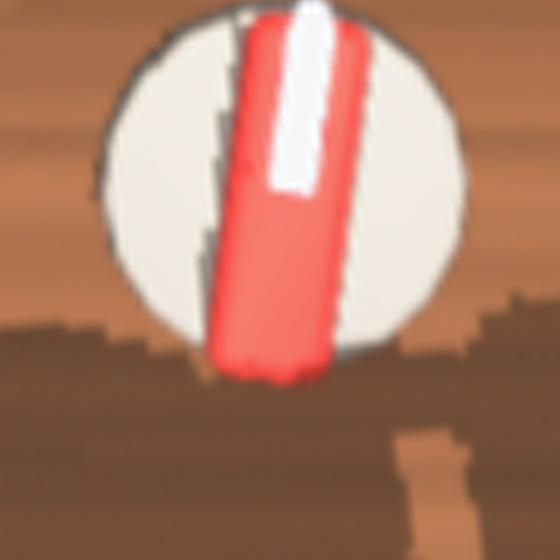

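Emit:
play_rows(deltas=[[0,0,0,0,0,0.114,45],[0,0,0,0,0,0.114,45],[29,-3,30,0,0,0,45],[29.2,-2.8,30,0,0,0,45],[0,0,20,0,0,0,45],[0,0,0,0,0,0,45],[0,0,0,0,0,0,45],[0,0,0,0,0,0,45]])

```text
t: 30.8
eef_pos: [0.47, -0.0079, 0.0715]
ee_rot: [0.998, -0.067, 0.001, 0.0]
wrist_force: [0.6, 0.4, -0.3]
opening: 0.0453
gripper_force: 0.0
```

```bash
python3 -c "
from h import *
go([.4703,-.0073,.021],-.132)"
```

```text
turn az -0.0011 then tool shift mm [ 0.2 -0.6 50.5] pos [ 0.47   -0.0079  0.0715] yaw -0.1331
```

Emit:
play_rows(deltas=[[0,-0.5,30,0,0,0,45],[0,0,15,0,0,0,45],[0,0,5,0,0,0,45],[0,0,0,0,0,0,45],[0,0,0,0,0,0,10],[0,0,0,0,0,0,10],[0,0,0,0,0,0,10],[0,0,0,0,0,0,10],[0,0,0,0,0,0,10]], grip_force=50)

```text
t: 31.92
eef_pos: [0.4697, -0.0074, 0.0207]
ee_rot: [0.998, -0.067, 0.0, 0.0]
wrist_force: [-0.2, -0.6, 2.4]
opening: 0.0156
gripper_force: 50.0
```

Emit:
play_rows(deltas=[[0,0,-30,0,0,0,10],[0,0,-50,0,0,0,10],[0,0,-30,0,0,0,10],[0,0,0,0,0,0,10],[0,0,0,0,0,0,10],[0,0,0,0,0,0,10]])

```text
t: 32.67
eef_pos: [0.4682, -0.0071, 0.1288]
ee_rot: [0.998, -0.067, -0.002, -0.0]
wrist_force: [-0.0, 0.5, -1.6]
opening: 0.0154
gripper_force: 50.0
```

```bash
python3 - <<'E'
from h import *
s,im,d=snap("wrist");print(s["eef_pos"],s["opening"])
v,u=np.nonzero(d>0);P=atd("wrist",np.c_[u,v],d[v,u],s)
T=(P-s["eef_pos"])@R.from_quat(s["ee_rot"]).as_matrix()
H=cv2.cvtColor(im,cv2.COLOR_RGB2HSV)[v,u]
k=(abs(T[:,0])<.035)&(abs(T[:,1])<.035)&(T[:,2]>-.03)&(T[:,2]<.02)
red=k&((H[:,0]<6)|(H[:,0]>174))&(H[:,1]>110)&(T[:,2]<-.008)
w=k&(H[:,1]<60)&(H[:,2]>190)&(abs(T[:,1])<.006)
print("red",red.sum(),np.percentile(T[red],[2,50,98],0).round(4) if red.any() else "")
print("skirt px",np.percentile(T[k&(T[:,2]>-.002)],[2,50,98],0).round(4))
save("held.png",cv2.resize(im[130:330,130:380],(800,600)))
go([.6191,.1440,.135],-.125,s)
E
```

```text
[ 0.46815442 -0.00714967  0.12876658] 0.015437435453313272
red 1480 [[-0.0204 -0.0077 -0.0184]
 [-0.0003  0.0003 -0.017 ]
 [ 0.0235  0.0078 -0.011 ]]
skirt px [[ 0.0024 -0.0233 -0.0002]
 [ 0.0171 -0.0003  0.0033]
 [ 0.0257  0.0232  0.0184]]
turn az -0.0082 then tool shift mm [ 130.9 -168.8   -6.2] pos [ 0.4682 -0.0071  0.1288] yaw -0.1332
```

View pics/held.png

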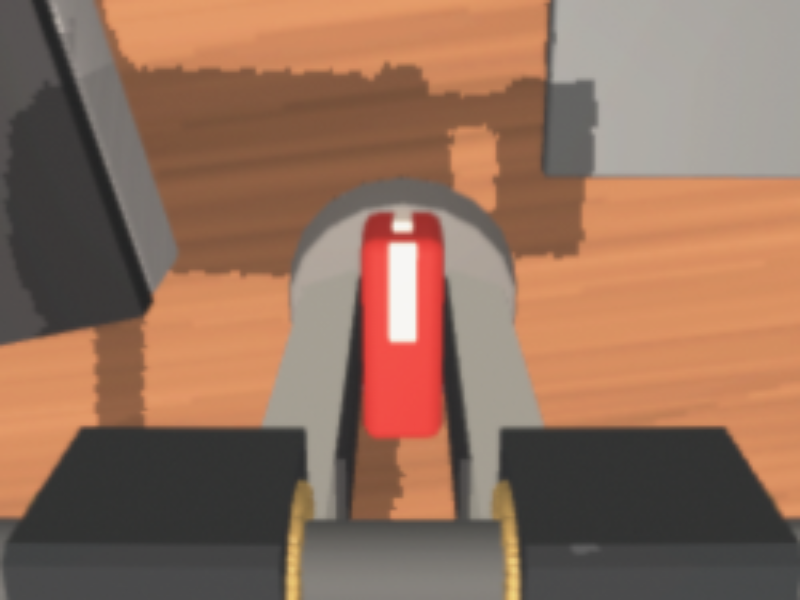

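Emit:
play_rows(deltas=[[15,-15,0,0,0,-0.008,10],[25,-35,0,0,0,0,10],[30,-40,0,0,0,0,10],[30,-40,0,0,0,0,10],[20,-28,0,0,0,0,10],[10.4,-10.8,0,0,0,0,10],[0,0,0,0,0,0,10],[0,0,0,0,0,0,10],[0,0,0,0,0,0,10],[0,0,0,0,0,0,10],[0,0,0,0,0,0,10],[0,0,0,0,0,0,10]])

```text
t: 34.22
eef_pos: [0.62, 0.1435, 0.1306]
ee_rot: [0.998, -0.063, 0.0, 0.0]
wrist_force: [-0.1, 0.5, 0.1]
opening: 0.0154
gripper_force: 50.0
```

```bash
python3 -c "
from h import *
go([.6186,.1441,.0995],-.125);s,im,d=snap('wrist')
P=[.6191,.144];a=ortho(im,s,P,.095,.062,30,10);save('app.png',a)
go([.6186,.1441,.0995],-.125)"
```

```text
turn az -0.0005 then tool shift mm [-1.4 -0.4 31.1] pos [0.62   0.1435 0.1306] yaw -0.1255
turn az -0.0004 then tool shift mm [-1.4 -0.3 31. ] pos [0.62   0.1436 0.1305] yaw -0.1254
```

Emit:
play_rows(deltas=[[-1.4,-0.3,15,0,0,0,10],[0,0,14,0,0,0,10],[0,0,0,0,0,0,10],[0,0,0,0,0,0,10],[0,0,0,0,0,0,10],[0,0,2,0,0,0,10],[0,0,2,0,0,0,10],[0,0,0,0,0,0,10],[0,0,0,0,0,0,10]])

```text
t: 35.4
eef_pos: [0.6187, 0.1442, 0.0974]
ee_rot: [0.998, -0.063, 0.0, 0.0]
wrist_force: [-0.3, -0.2, -0.2]
opening: 0.0155
gripper_force: 50.0
```

No contact force so far. I'll keep going in small steps.

Emit:
play_rows(deltas=[[0,0,1.5,0,0,0,10],[0,0,1.5,0,0,0,10],[0,0,0,0,0,0,10],[0,0,0,0,0,0,10]])

```text
t: 35.9
eef_pos: [0.6187, 0.1442, 0.0944]
ee_rot: [0.998, -0.063, 0.0, 0.0]
wrist_force: [0.6, -0.8, -1.5]
opening: 0.0155
gripper_force: 50.0
```

Emit:
play_rows(deltas=[[0,0,1.5,0,0,0,10],[0,0,1.5,0,0,0,10],[0,0,1.5,0,0,0,10],[0,0,1.5,0,0,0,10],[0,0,0,0,0,0,10],[0,0,0,0,0,0,10]])

```text
t: 36.65
eef_pos: [0.6199, 0.144, 0.0901]
ee_rot: [0.998, -0.063, 0.002, 0.0]
wrist_force: [-0.8, -0.2, 6.6]
opening: 0.0155
gripper_force: 50.0
```

Emit:
play_rows(deltas=[[0,0,1.5,0,0,0,10],[0,0,1.5,0,0,0,10],[0,0,1.5,0,0,0,10],[0,0,0,0,0,0,10]])

```text
t: 37.15
eef_pos: [0.6196, 0.1441, 0.0833]
ee_rot: [0.998, -0.063, 0.001, 0.0]
wrist_force: [3.2, -0.9, -3.3]
opening: 0.0157
gripper_force: 50.0
```

Emit:
play_rows(deltas=[[0,0,1.5,0,0,0,10],[0,0,1.5,0,0,0,10],[0,0,1.5,0,0,0,10],[0,0,0,0,0,0,10],[0,0,0,0,0,0,10]])

```text
t: 37.78
eef_pos: [0.6198, 0.1441, 0.0826]
ee_rot: [0.998, -0.062, 0.002, -0.0]
wrist_force: [0.8, -1.3, 13.1]
opening: 0.0155
gripper_force: 50.0
```

Emit:
play_rows(deltas=[[0,0,2,0,0,0,10],[0,0,0,0,0,0,10],[0,0,0,0,0,0,10],[0,0,-5,0,0,0,10],[0,0,0,0,0,0,40],[0,0,0,0,0,0,40],[0,0,0,0,0,0,40],[0,0,-30,0,0,0,40],[-20,0,-50,0,0,0,40],[-40,0,-20,0,0,0,40],[0,0,0,0,0,0,40],[0,0,0,0,0,0,40]])

```text
t: 39.28
eef_pos: [0.5592, 0.1517, 0.182]
ee_rot: [0.998, -0.062, -0.0, 0.0]
wrist_force: [-0.3, 0.5, -0.4]
opening: 0.0402
gripper_force: 0.0
```

Emit:
play_rows(deltas=[[0,0,0,0,0,0,40],[0,0,0,0,0,0,40]])

```text
t: 39.52
eef_pos: [0.5594, 0.1515, 0.1813]
ee_rot: [0.998, -0.063, -0.001, 0.0]
wrist_force: [-0.4, 0.2, 0.2]
opening: 0.0404
gripper_force: 0.0
```

```bash
python3 - <<'E'
from h import *
s,im,d=snap("wrist");print(s["eef_pos"],s["opening"])
v,u=np.nonzero(d>0);P=atd("wrist",np.c_[u,v],d[v,u],s);Z=np.zeros(d.shape);Z[v,u]=P[:,2]
N=np.ones(d.shape);N[v,u]=np.hypot(P[:,0]-.6191,P[:,1]-.144)
m=(Z>.092)&(Z<.115)&(N<.03);print("bar top z",np.median(Z[m]),np.percentile(Z[m],[10,90]),m.sum())
q=atz("wrist",np.argwhere(m)[:,::-1],.1,s)[:,:2].astype(np.float32)*1e3;print(cv2.minAreaRect(q))
m=(Z>.068)&(Z<.088)&(N<.027);print("skirt z",np.median(Z[m]))
dk=(N>.07)&(N<.11)&(abs(Z-.06)<.01);print("deck z ref",np.median(Z[dk]))
c=ortho(im,s,[.57,.19],.095,.07,140,2.1);save("after.png",c)
go([.4848,.1315,.09],.095,s)
E
```

```text
[0.55941959 0.15145701 0.18128054] 0.04035197784513251
bar top z 0.10001378848866843 [0.09849982 0.10107707] 941
((620.845703125, 143.58766174316406), (15.376194953918457, 47.07318878173828), 82.7396011352539)
skirt z 0.08020525385864294
deck z ref 0.06014024569697715
turn az -0.2206 then tool shift mm [-76.2  12.8  91.3] pos [0.5594 0.1515 0.1813] yaw -0.1256
```

View pics/after.png

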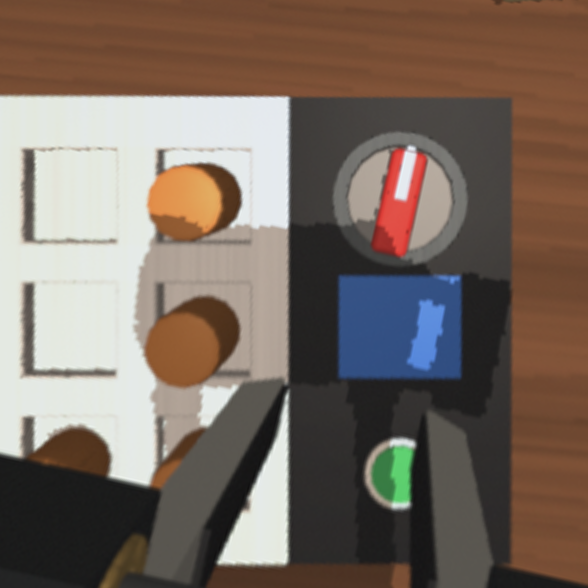

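Emit:
play_rows(deltas=[[-30,12,0,0,0,0,0],[-30,12,0,0,0,0,0],[-11.9,5.5,30,0,0,0,0],[0,0,40,0,0,0,0],[0,0,29,0,0,0,0],[0,0,0,0,0,0,0],[0,0,0,0,0,0,0],[0,0,0,0,0,0,0],[0,0,0,0,0,0,0]], grip_force=10)

```text
t: 40.7
eef_pos: [0.4849, 0.1315, 0.0844]
ee_rot: [0.998, -0.063, 0.001, -0.0]
wrist_force: [-0.7, 0.3, -0.6]
opening: 0.0002
gripper_force: 0.0
```

```bash
python3 - <<'E'
from h import *
s2,im,d=snap("top");print("well");bites("top",im,d,None,.086);print("board");bites("top",im,d,None,.044)
s,im,d=snap("wrist");print("wrist");bites("wrist",im,d,s,.086)
print(s["wrist_force"],s["opening"]);go([.4845,.1313,.062],-.1256)
E
```

```text
well
px 422.0 189.0 mean [ 0.6227 -0.4344] circ [ 625.3 -436.5] r 27.9 [ 29. 191. 253.]
px 155.0 186.0 mean [0.6102 0.2409] circ [610.3 240.4] r 17.4 [ 22.  205.5 254. ]
px 432.0 189.0 mean [ 0.6209 -0.4599] circ [ 621.5 -459.5] r 16.1 [ 28. 192. 253.]
px 157.0 212.0 mean [0.5451 0.2344] circ [544.6 234.9] r 17.6 [ 23. 200. 253.]
board
px 509.0 343.0 mean [ 0.2245 -0.6887] circ [ 222.  -687.6] r 24.5 [ 30.  72. 253.]
px 505.0 374.0 mean [ 0.1431 -0.6799] circ [ 143.5 -680.6] r 27.7 [ 31.  73. 253.]
wrist
px 45.0 59.0 mean [0.6092 0.2383] circ [608.8 238.5] r 18.5 [ 13. 173. 219.]
px 208.0 56.0 mean [0.5973 0.1442] circ [598.3 144.8] r 6.6 [  2. 127.  84.]
px 84.0 167.0 mean [0.5442 0.2333] circ [543.8 233.2] r 18.5 [ 13. 171. 224.]
px 256.0 222.0 mean [0.4938 0.1303] circ [494.4 130.2] r 4.3 [51.  41.5 88. ]
px 121.0 257.0 mean [0.4793 0.2257] circ [479.  225.7] r 18.8 [ 13. 169. 142.]
px 43.0 272.0 mean [0.4741 0.2853] circ [472.7 288.9] r 18.5 [ 13. 173. 220.]
[-0.64899044  0.33175692 -0.57218072] 0.0001822218082887055
turn az 0.0004 then tool shift mm [-0.   0.2 22.1] pos [0.4845 0.1315 0.0841] yaw -0.1252
```

Emit:
play_rows(deltas=[[0,0,10,0,0,0,0],[0,0,6,0,0,0,0],[0,0,3,0,0,0,0],[0,0,1.5,0,0,0,0],[0,0,1.5,0,0,0,0],[0,0,1.5,0,0,0,0],[0,0,1.5,0,0,0,0],[0,0,1.5,0,0,0,0],[0,0,0,0,0,0,0],[0,0,0,0,0,0,0],[0,0,0,0,0,0,0]])

```text
t: 42.18
eef_pos: [0.4843, 0.1314, 0.0611]
ee_rot: [0.998, -0.062, 0.001, -0.0]
wrist_force: [-7.8, -1.6, 29.9]
opening: 0.0003
gripper_force: 14.8
```

Emit:
play_rows(deltas=[[0,0,-3,0,0,0,0],[0,0,-10,0,0,0,0],[0,0,-40,0,0,0,0],[0,0,-50,0,0,0,0],[-30,30,-20,0,0,0,0],[-30,50,0,0,0,0,0],[0,50,0,0,0,0,0],[0,0,0,0,0,0,0],[0,0,0,0,0,0,0],[0,0,0,0,0,0,0],[0,0,0,0,0,0,0]])

```text
t: 43.55
eef_pos: [0.4086, 0.0109, 0.1798]
ee_rot: [0.998, -0.062, -0.0, -0.0]
wrist_force: [-0.8, 0.1, -0.4]
opening: 0.0004
gripper_force: 0.0
```

```bash
python3 - <<'E'
from h import *
s2,im,d=snap("top");bites("top",im,d,None,.086);bites("top",im,d,None,.1);bites("top",im,d,None,.044);save("end.png",cv2.resize(im[70:330,90:450],(800,578)))
E
```

```text
px 155.0 186.0 mean [0.6107 0.2409] circ [610.8 240.3] r 17.4 [ 21. 208. 252.]
px 428.0 191.0 mean [ 0.6171 -0.449 ] circ [ 617.9 -447. ] r 28.8 [ 28. 195. 251.]
px 156.0 212.0 mean [0.5447 0.2349] circ [544.3 234.7] r 17.6 [ 21. 205. 252.]
px 158.0 239.0 mean [0.4781 0.2277] circ [478.5 227.4] r 17.9 [ 21. 205. 251.]
px 132.0 241.0 mean [0.4712 0.2929] circ [471.2 292.3] r 17.1 [ 21. 215. 252.]
px 193.0 182.0 mean [0.6211 0.1435] circ [620.8 143.4] r 21.5 [  3. 207. 251.]
px 509.0 343.0 mean [ 0.2251 -0.6888] circ [ 223.3 -690.6] r 25.1 [ 31.   81.5 250. ]
px 505.0 374.0 mean [ 0.1429 -0.6797] circ [ 142.4 -681.5] r 26.3 [ 31.  82. 251.]
```

View pics/end.png

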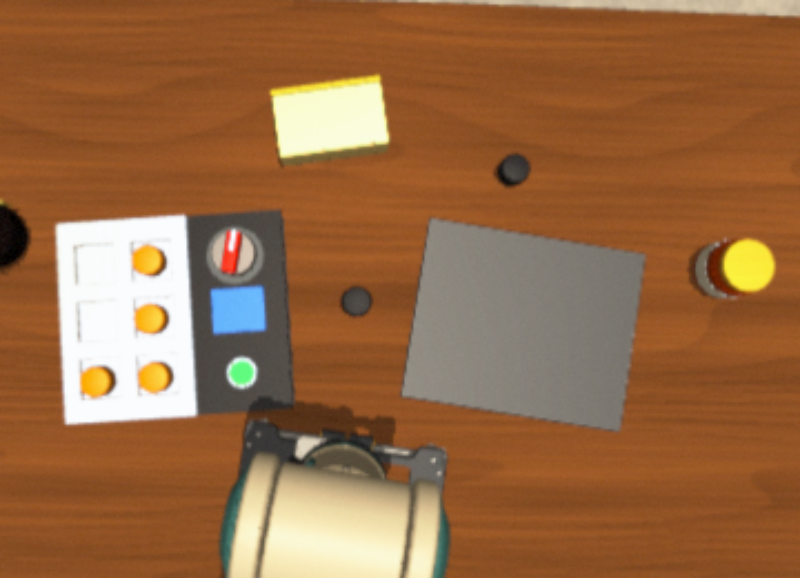

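The board is empty and all four bites stand in their own wells. The knob is home, the bystanders are where they were, and the arm is clear.

```bash
python3 -c "
from rig import bot
print(bot.sign_off())"
```

```text
the job is handed in; nothing more can be done
None
```

I handed the job in: all four rice bites stand in wells of their own, the knob measures fully home on the shaft (top at 100 mm), and the start pad read about 30 N at the end of the press, after which I lifted clear; the bottle, jar and cheese look unmoved, and no verdict came back.

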